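# Set a brass rod against the stop pin of a saw jig

### The job

Lift the thick brass rod out of the wooden rest and lay it lengthwise, without dropping it, in the V-groove of the metal saw jig on the open side of the saw bridge. Then push it gently along the groove, under the bridge, until its end is home on the stop pin, and keep a light steady push of about 8 N on the pin for a second: under 5 N it is not seated, over 16 N the pin bends. Leave the rod lying there against the pin, let go, and leave the thin rod and the other things on the bench where they are.

Things in the scene. Friction and masses are not known exactly. Their poses are not given: they have to be found in the camera images.
- rod_center (a point): Centre of the thick rod: a plain solid brass cylinder, 24 mm in diameter, 110 mm long, about 0.3 to 0.5 kg. Its own x axis runs along the rod (either end may lead). It starts lying in one of the two notches of the wooden rest, its centre 39 mm above the bench, with the middle 60 mm of its length clear between the rails (the rest's 10 mm thick base board lies below).
- thin_rod_center (a point): Centre of the thin rod: a brass cylinder, 14 mm in diameter, 110 mm long, lying in the other notch of the rest, 84 mm from the thick rod and parallel to it. Not to be disturbed.
- rest: Fixed wooden rest, 100 x 160 mm, that carries both rods; origin at the centre of its underside, on the bench. The rods lie along its x axis in 90 degree notches at y = +42 and -42 mm (which rod is where varies). Two notched rails, 14 mm thick, at x = +40 and -40 mm, tops 34 mm above the bench.
- jig: Fixed metal saw jig: a 240 x 68 mm block on a 270 x 100 x 8 mm plate; origin at the centre of its underside, on the bench. A straight 90 degree V-groove, 24 mm wide at the top, runs its whole length along its x axis at y = 0; groove bottom 20 mm, flat shoulders beside it 32 mm above the bench. The stop is at the +x end, the open loading side at -x.
- load (a point): Point 55 mm on the -x side of the jig's middle, a good place for the rod's centre when it is laid. It is 37 mm above the bench, where the thick rod's centre is when it lies in the groove (5 mm above the shoulders, its upper part standing free). Axes as the jig's. Friction of the rod in the groove varies and is unknown: roughly 1.5 to 6 N against a push.
- bridge (a point): Middle of the top of the saw bridge: a dark double arch across the groove with a saw slit, from x = 24 to 50 mm of the jig, 58 mm wide; its opening is 34 mm wide, its underside 57 mm and its top 67 mm above the bench. The rod passes under it with some millimetres to spare. Axes as the jig's.
- saddle_face (a point): Point on the front (-x) face of the stop's dark saddle, where the stop pin comes out: on the groove's centre line, 37 mm above the bench, axes as the jig's. The saddle is clamped across the groove 80 to 92 mm along the jig's x axis. The steel pin, 10 mm thick with a flat end, stands out of it towards -x by 6 to 26 mm, as last set by hand: this is not measured, so find it by feel.
- stop: Saddle and pin together: saddle 26 mm long along the groove, 62 mm wide, 21 mm high above the shoulders, with a brass screw on top; origin on the groove's centre line at the foot of the saddle's front face, at shoulder height. The pin is held firmly and does not yield: the push on it rises by some 3 to 20 N per mm of further travel, depending on how stiff the arm is.
- rod: The thick rod itself (origin on its skin: use rod_center for where it is).
- jar: Glass jar with a lid, 52 mm across, 70 mm high; bystander. Origin at its underside.
- hammer: Hammer lying on the bench; bystander.
- driver: Screwdriver lying on the bench; bystander.
- bangle: Copper bangle, 68 mm across, 12 mm high, lying flat; bystander.
- block: Small dark wooden block, 50 x 80 x 30 mm; bystander.
- dish: Small white bowl, 70 mm across, 30 mm high; bystander.
There are look-alikes about, which are no part of the job. Leave any black or pink look-alike of the rod alone.

How it is judged:
By the outcome, as a careful person would: the job done as asked, in the order asked, and still so for the second after the job is handed in, with the robot touching nothing.
It also fails if it takes over 72 s, if anything falls off the work surface, if the arm or the gripper's body presses on something with over 40 N, if the wrist force passes 120 N, or if a joint passes its speed limit or range.

### The arm

A 6-joint arm with a two-finger parallel gripper is mounted at the origin on the work surface. World frame = base frame: x ahead of the robot, y to its left, z up, the work surface at z = 0. Lengths are in mm, angles in rad, forces in N, time in s.
With the tool pointing down it reaches from about 350 to 975 mm from the base axis. Payload 7.1 kg.
Tool frame: the origin (TCP) lies midway between the tips of the shut fingers; the grasp point (between the pads) lies 19 mm behind it; z points along the fingers, y is the direction in which the jaws open and shut (so a half turn about z gives the same grasp; the last joint's range is limited). The gripper opens to 88 mm and grips with 3 to 60 N. Pads are 20 mm wide; open, the fingers measure 115 mm over their backs; the gripper's body (75 mm by 178 mm) begins 61 mm behind the grasp point.
Start: joints at [1.13, 0.423, 1.63, -0, 1.089, -0.019], TCP at [255.845, 570.218, 222.675] pointing down, gripper open.
Joint ranges: [-3, 3], [-0.9, 2.11], [0.09, 2.58], [-1.31, 4.45], [0.11, 2.69], [-2.54, 2.54]. Speed limits (rad/s): [2.39, 2.39, 3.01, 3.14, 3.14, 3.14].

### API

Orientations are given as a rotation vector (axis times angle).
In Python, from plant import sensors, eyes, ticket gives the robot as it stands.
- The arm moves only by the tool drive_tool, never from a script. Its argument "targets" is a list that holds one entry, the list of rows, each a list of 6 numbers: the shift along the world's x, y, z in m, then the turn, a rotation vector about the world's x, y, z in degrees. A call has 1 to 12 rows; each row is the pose to reach, as a shift and turn from the pose commanded when the call began; what a row does not reach only later rows make up. A row lasts 1/12 s, in which the tool goes at most 41.7 mm and 7.16 degrees, less where a joint would pass 70% of its speed; a pose out of reach is approached as far as the arm can. A call with a gripper value outside its range is refused whole. "grip" is the opening, from -1 (shut) to 1 (fully open), so that 0 is half open, set as the call begins (left out, the last holds). The fingers move at their own pace and stop on an object; "squeeze" is the grip in N (left out, the last holds). Time passes only in rows, so rows that repeat a pose let the fingers close. It gives the time, the measured TCP pose, the force and the opening at its end, in the units of the state.
- sensors.get_obs(): the state, without advancing time (a new reading comes with each control period).
- eyes.snapshot(name): name is "scene" or "top" or "wrist"; returns a dict with "img" (384x512x3 uint8, red, green, blue), "vfov" (degrees; the focal length in pixels is half the picture's height over the tangent of half this angle, whatever the lens; pixels are square), "cx", "cy" (the principal point, pixels), "R" (3x3) and "t" (3): a world point X has camera coordinates R X + t. Camera axes: x right, y down, z forward; pixel columns grow to the right and rows downward; lengths in mm; the calibration is good to about 2 mm. A picture is of the moment at which its call begins. There is no depth.
- ticket.finish_job(): hands the job in, once; it reports no verdict.
The state is a dict: "time_s": time; "joint_positions": joint angles; "dq": joint speeds; "effort": joint torques, N m; "position": TCP position; "tcp_rot": TCP orientation; "wrist_force": force on the tool from outside, world axes, zero at the start; "moment": the same for the moment, N m; "opening": opening from 0.0 (shut) to 1.0 (fully open).
Only numpy, scipy, OpenCV 4.12 (cv2) and the standard library are available. Lean on these libraries where they do the work, as an engineer would, in place of code of your own. Each camera call takes 0.05 s, during which the arm holds its last target.

## Working session

There is one attempt and no reset: what is moved stays moved. The work goes in short steps, Python scripts to look and compute and a tool call to move; the robot and the scene stay as the last step left them, time stands still between calls to the robot, and variables do not carry over. Pictures are saved under pics/ and viewed, and the job is handed in when it is done.

Besides the shell and the picture viewer there is one more tool, called after ">>>" as name([rows], argument=value, ...), one row to a line, values as JSON. drive_tool: Moves the arm, as the interface text tells. Its arguments: {"type":"object","properties":{"targets":{"type":"array","items":{"type":"array","items":{"type":"array","items":{"type":"number"}}}},"grip":{"type":"number"},"squeeze":{"type":"number"}},"required":["targets"]}

```bash
mkdir -p pics; ls
python3 - <<'E'
from plant import sensors, eyes
import cv2
print(sensors.get_obs())
for n in("scene","top","wrist"):
    s=eyes.snapshot(n);cv2.imwrite(f"pics/{n}0.png",s["img"][:,:,::-1]);print(n,s["vfov"],s["cx"],s["cy"],s["R"],s["t"])
E
```

```text
pics
{'time_s': 0.0, 'joint_positions': array([ 1.12999405e+00,  4.23839333e-01,  1.63068954e+00, -9.10153572e-06,
        1.08861164e+00, -1.89975618e-02]), 'dq': array([ 1.60805197e-03,  1.05330967e-03, -1.09988651e-04,  9.34824165e-04,
       -8.83155738e-04,  8.45328972e-05]), 'effort': array([ 4.02162977e-04, -5.44599652e+01, -2.73681450e+01,  6.44532521e-02,
        2.25605158e-02, -6.91394939e-05]), 'position': array([255.61701732, 569.72072682, 221.90282684]), 'tcp_rot': array([-6.57589505e-01, -3.07164582e+00,  2.37002195e-03]), 'wrist_force': array([ 0.83351121,  0.34323044, -0.17759321]), 'moment': array([-0.00136046, -0.00267524,  0.04863194]), 'opening': 1.0062215357986601}
scene 48.07756239594241 259.195047696966 191.43732183186037 [[-0.67259418  0.73998133 -0.00668634]
 [ 0.59050677  0.53124221 -0.6075224 ]
 [-0.44600316 -0.41256436 -0.7942744 ]] [ 333.92747849 -274.61645426 1495.98158914]
top 43.255398427167755 260.0814273385536 193.1905472933421 [[ 0.01657327 -0.99977112 -0.01352934]
 [-0.98348203 -0.01386098 -0.18047428]
 [ 0.18024544  0.01629691 -0.98348665]] [  47.91608705  545.31093287 1603.13820248]
wrist 58.292894133405014 253.57538581885524 188.8294757989256 [[ 0.40922371  0.91243187 -0.00200873]
 [ 0.88239357 -0.39518943  0.25535642]
 [ 0.23220151 -0.10627039 -0.9668449 ]] [-624.57897378  -31.10959559  389.40958072]
```

View pics/scene0.png

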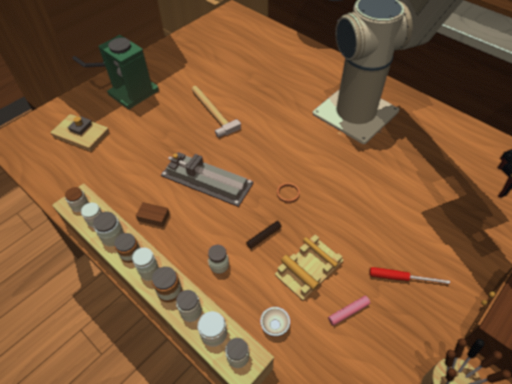

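View pics/top0.png

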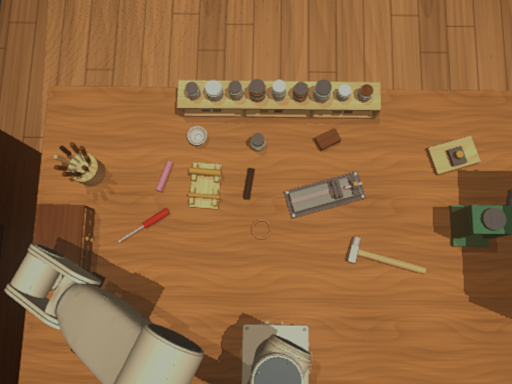

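View pics/wrist0.png

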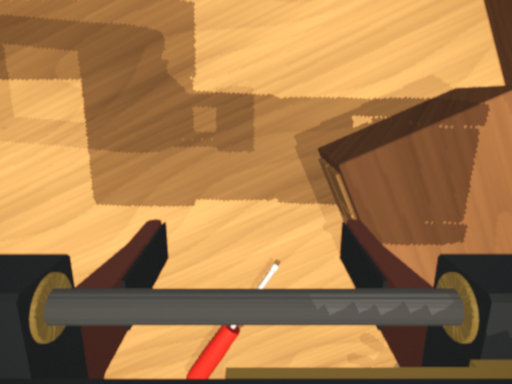

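The top view shows the rest near (205,186), the jig near (325,194), and the stop at its right end. I'll zoom in for details.

Run:
```python
import cv2,numpy as np
a=cv2.imread("pics/top0.png");s=cv2.imread("pics/scene0.png")
r=lambda im,x,y,w,h,f:cv2.resize(im[y:y+h,x:x+w],None,fx=f,fy=f,interpolation=cv2.INTER_CUBIC)
A=r(a,180,152,50,66,8); B=r(a,275,160,100,66,8)
cv2.imwrite("pics/z1.png",A);cv2.imwrite("pics/z2.png",B)
cv2.imwrite("pics/z3.png",r(s,155,145,105,65,7));cv2.imwrite("pics/z4.png",r(s,265,225,90,80,7))
```

```text
(no output)
```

View pics/z1.png

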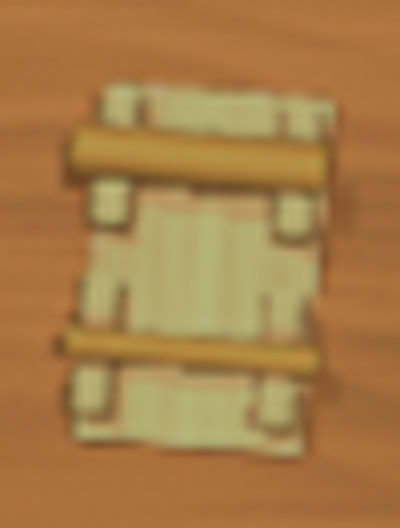

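View pics/z2.png

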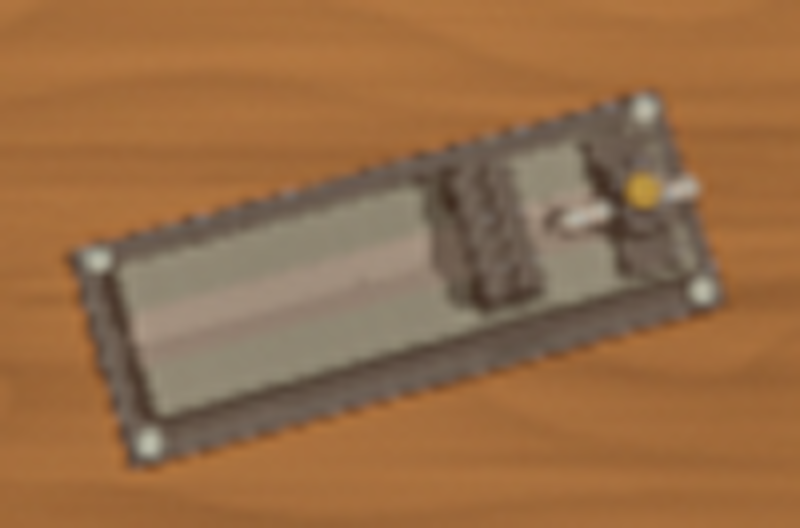

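View pics/z3.png

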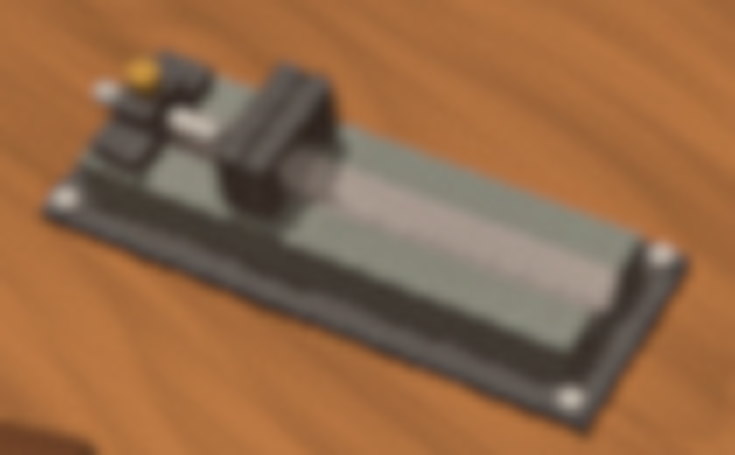

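View pics/z4.png

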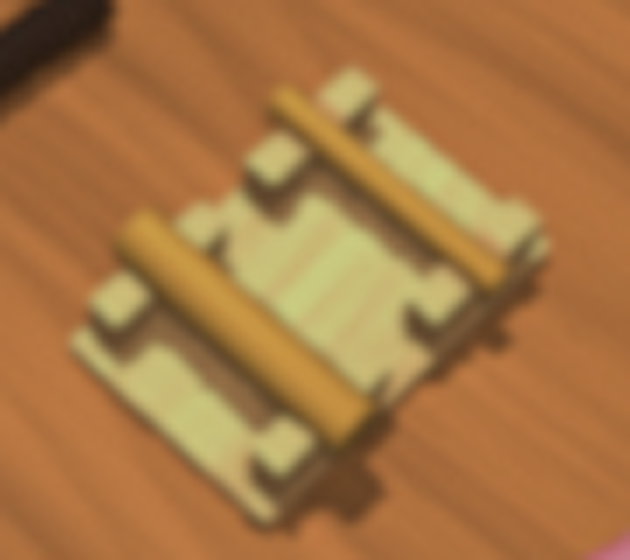

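```bash
cat > h.py <<'E'
import numpy as np,cv2
from plant import sensors,eyes
def ray(s,u,v):
    f=s["img"].shape[0]/2/np.tan(np.radians(s["vfov"])/2)
    d=np.array([(u-s["cx"])/f,(v-s["cy"])/f,1.]);R=np.array(s["R"]);return -R.T@s["t"],R.T@d
def onz(s,u,v,z):
    c,d=ray(s,u,v);return c+d*(z-c[2])/d[2]
def proj(s,X):
    f=s["img"].shape[0]/2/np.tan(np.radians(s["vfov"])/2)
    p=s["R"]@np.asarray(X,float)+s["t"];return np.array([s["cx"]+f*p[0]/p[2],s["cy"]+f*p[1]/p[2]])
def tri(a,b):
    (c1,d1),(c2,d2)=a,b
    A=np.stack([d1,-d2],1);k=np.linalg.lstsq(A,c2-c1,rcond=None)[0]
    p,q=c1+d1*k[0],c2+d2*k[1];return (p+q)/2,np.linalg.norm(p-q)
E
python3 - <<'E'
from h import *
T=eyes.snapshot("top");S=eyes.snapshot("scene")
res={}
for n,s,(x,y,w,h) in(("top",T,(180,152,50,66)),("scene",S,(265,225,90,80))):
    hsv=cv2.cvtColor(s["img"],cv2.COLOR_RGB2HSV)
    c=hsv[y:y+h,x:x+w]
    for (py,px) in ([(19,25),(10,25)] if n=="top" else [(45,33),(53,20)]):print(n,c[py,px])
    m=((c[...,0]>=15)&(c[...,0]<=23)&(c[...,1]>140)&(c[...,2]>110)).astype(np.uint8)
    nn,l,st,ce=cv2.connectedComponentsWithStats(m)
    for i in range(1,nn):
        if st[i,4]>40:
            p=np.argwhere(l==i)[:,::-1].astype(np.float32)+[x,y]
            r=cv2.minAreaRect(p.astype(np.float32));mu=p.mean(0)
            ev,V=np.linalg.eigh(np.cov((p-mu).T));d=V[:,1];t=(p-mu)@d
            print(n,st[i,4],r,mu,d,np.ptp(t))
            cen=r[0]
            print("  onplane39",onz(s,*cen,39),onz(s,*mu,39)," ends",onz(s,*(mu+d*t.min()),39),onz(s,*(mu+d*t.max()),39))
            res.setdefault(n,[]).append((st[i,4],cen))
a=max(res["top"]);b=max(res["scene"])
print("tri",tri(ray(T,*a[1]),ray(S,*b[1])))
# jig : screws + plate corners in top
g=lambda x,y,w=275,h=160:((x+.5)/8-.5+w,(y+.5)/8-.5+h)
P=[onz(T,*g(*q),8) for q in((70,250),(655,88),(728,300),(132,468))]
print("plate corners",np.round(P,1),np.mean(P,0)); 
for i in range(4):print(np.linalg.norm(P[i]-P[i-1]))
Q=[onz(T,*g(*q),11) for q in((97,260),(645,108),(703,290),(149,443))]
print("screws",np.round(Q,1),np.mean(Q,0))
g2=lambda x,y:((x+.5)/7-.5+155,(y+.5)/7-.5+145)
P=[onz(S,*g2(*q),11) for q in((662,254),(570,398),(66,196))]
print("scene screws",np.round(P,1))
E
```

```text
top [ 20 159 181]
top [ 15 155 169]
top 224 ((204.47171020507812, 171.15093994140625), (33.09916305541992, 7.731825828552246), 2.4895527362823486) [204.44196429 171.36160714] [-0.99739967 -0.07206877] 33.13039526671744
  onplane39 [621.56578267 250.77577401  39.        ] [620.81503885 250.85119444  39.        ]  ends [617.34597092 193.322992    39.        ] [624.29233879 308.51590979  39.        ]
top 141 ((203.5135040283203, 195.41891479492188), (33.044193267822266, 7.891150951385498), 9.462322235107422) [203.0141844  195.39007092] [-0.99559423 -0.09376631] 33.13590865800475
  onplane39 [535.98436297 250.8817471   39.        ] [536.06074173 252.60564018  39.        ]  ends [531.30719768 193.93968622  39.        ] [540.54852023 307.9916436   39.        ]
scene [ 18 168 197]
scene [ 26 101 201]
scene 237 ((319.7890319824219, 251.6958770751953), (43.02544403076172, 11.305957794189453), 47.121097564697266) [319.56118143 251.05063291] [-0.76474641 -0.64433138] 43.518740253369245
  onplane39 [541.65621377 254.20038148  39.        ] [540.53110528 252.59799374  39.        ]  ends [544.69003
[... 274 characters left out ...]
731903  39.        ] [620.79063572 249.44886699  39.        ]  ends [624.94804002 304.53347339  39.        ] [616.4005198  191.28088784  39.        ]
tri (array([621.04333834, 250.12226445,  41.95359192]), np.float64(0.5942253064446983))
plate corners [[ 561.8  -24.3    8. ]
 [ 638.  -281.1    8. ]
 [ 543.7 -311.     8. ]
 [ 466.1  -51.9    8. ]] [ 552.38862551 -167.0436943     8.        ]
99.63550948249988
267.88659840125166
98.97025241376271
270.48383708603166
screws [[ 557.   -36.    11. ]
 [ 628.2 -276.    11. ]
 [ 547.4 -299.6   11. ]
 [ 476.7  -59.    11. ]] [ 552.32103749 -167.64517273   11.        ]
scene screws [[ 475.9  -59.6   11. ]
 [ 557.6  -35.6   11. ]
 [ 626.9 -276.4   11. ]]
```

Measured, with the two views agreeing to about 2 mm:
- **Thick rod:** (621, 250), lying 85.9° in the bench plane. Its length comes out near 114 mm and its triangulated height at 42 mm (true values 110 and 39).
- **Jig:** centre (552.3, −167.4), +x axis at −73.5°. The plate measures 270 × 99 mm.

In the groove the fingertips must stay above the shoulders (32 mm). So I'll grip shallow, about 3.5 mm from the tips.

>>> drive_tool([
  [[0.007,-0.006,0,0,0,-1.4],[0.022,-0.019,-0.003,0,0,-4.2],[0.044,-0.038,-0.006,0,0,-8.4],[0.069,-0.061,-0.01,0,0,-13.3],[0.095,-0.083,-0.015,0,0,-18.2],[0.12,-0.106,-0.02,0,0,-23.1],[0.146,-0.128,-0.025,0,0,-28],[0.172,-0.15,-0.03,0,0,-33],[0.197,-0.173,-0.035,0,0,-38],[0.223,-0.195,-0.04,0,0,-43],[0.248,-0.218,-0.045,0,0,-48],[0.274,-0.24,-0.05,0,0,-53]],
], grip=1)

```text
time_s: 1.25
position: [531.0, 328.2, 172.5]
tcp_rot: [1.966, 2.45, -0.0]
wrist_force: [0.1, 1.4, -0.6]
opening: 0.998
```

>>> drive_tool([
  [[0.025,-0.022,-0.005,0,0,-5],[0.047,-0.041,-0.01,0,0,-9],[0.065,-0.057,-0.015,0,0,-12],[0.079,-0.07,-0.018,0,0,-15],[0.088,-0.077,-0.02,0,0,-16.5],[0.091,-0.08,-0.02,0,0,-16.9],[0.091,-0.08,-0.02,0,0,-16.9],[0.091,-0.08,-0.02,0,0,-16.9]],
])

```text
time_s: 1.92
position: [620.3, 250.6, 152.8]
tcp_rot: [-2.298, -2.142, 0.0]
wrist_force: [-0.4, 0.4, -0.6]
opening: 1.0
```

```bash
cat > st.py <<'E'
from h import *
from scipy.spatial.transform import Rotation as Ro
o=sensors.get_obs();M=Ro.from_rotvec(o["tcp_rot"]).as_matrix()
print("t",round(o["time_s"],2),"p",o["position"].round(2),"yaw",np.degrees(np.arctan2(M[1,1],M[0,1])).round(2),"z",M[:,2].round(4),"F",o["wrist_force"].round(2),"M",o["moment"].round(3),"op",round(o["opening"]*88,2))
u=np.array([.2845,-.9587]);d=o["position"][:2]-[552.3,-167.4];print("jig xy",(d@u).round(2),(-d[0]*u[1]+d[1]*u[0]).round(2),"Fx",(o["wrist_force"][:2]@u).round(2))
E
python3 st.py
python3 - <<'E'
from h import *
s=eyes.snapshot("wrist");cv2.imwrite("pics/w1.png",s["img"][:,:,::-1])
for k in (-55,0,55): print(proj(s,[621+.071*k,250.3+.997*k,39]))
E
```

```text
t 1.92 p [620.33 250.57 152.78] yaw -4.02 z [-3.e-04  2.e-04 -1.e+00] F [-0.39  0.45 -0.59] M [-0.121  0.075  0.015] op 88.01
jig xy -381.35 184.13 Fx -0.54
[253.98954666 247.45434193]
[254.08849294 185.91770408]
[254.19777776 117.95132017]
```

View pics/w1.png

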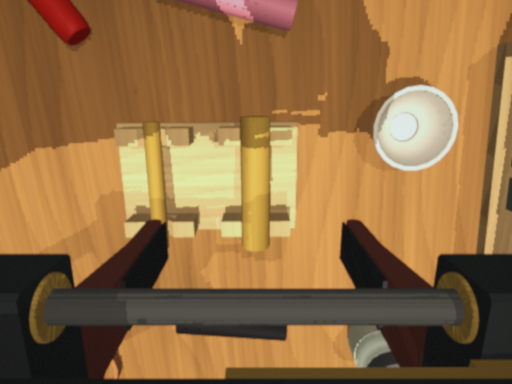

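The wrist view shows the thick rod under the gripper, ends at about (255,116) and (255,250), on the predicted columns and rows. Descending and closing.

>>> drive_tool([
  [[0.001,0,-0.01,0,0,0],[0.001,0,-0.03,0,0,0],[0.001,0,-0.055,0,0,0],[0.001,0,-0.08,0,0,0],[0.001,0,-0.1,0,0,0],[0.001,0,-0.111,0,0,0],[0.001,0,-0.116,0,0,0],[0.001,0,-0.1175,0,0,0],[0.001,0,-0.1175,0,0,0],[0.001,0,-0.1175,0,0,0]],
])

```text
time_s: 2.8
position: [622.6, 250.7, 36.3]
tcp_rot: [2.298, 2.141, 0.003]
wrist_force: [0.2, 0.5, 0.5]
opening: 1.001
```

>>> drive_tool([
  [[0,0,0,0,0,0],[0,0,0,0,0,0],[0,0,0,0,0,0],[0,0,0,0,0,0],[0,0,0,0,0,0],[0,0,0,0,0,0],[0,0,0,0,0,0],[0,0,0,0,0,0],[0,0,0,0,0,0],[0,0,0,0,0,0]],
], grip=-1, squeeze=45)

```text
time_s: 3.63
position: [621.8, 250.2, 35.1]
tcp_rot: [-2.299, -2.141, 0.0]
wrist_force: [0.0, -0.7, 0.1]
opening: 0.281
```

```bash
python3 st.py
python3 - <<'E'
from h import *
s=eyes.snapshot("wrist");cv2.imwrite("pics/w2.png",s["img"][:,:,::-1])
E
```

```text
t 3.63 p [621.82 250.19  35.13] yaw -4.07 z [-1.e-04 -0.e+00 -1.e+00] F [ 0.04 -0.67  0.14] M [-0.08   0.05   0.003] op 24.69
jig xy -380.57 185.45 Fx 0.66
```

View pics/w2.png

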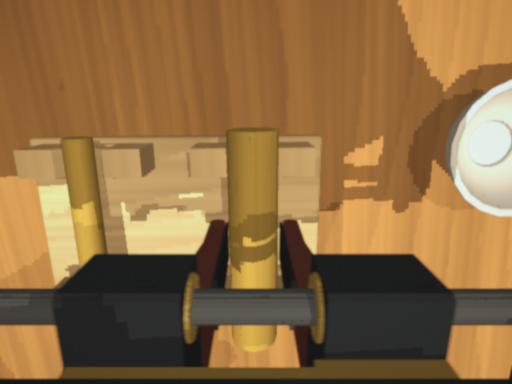

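Opening is 24.7 mm, so it is closed on the 24 mm rod. The picture shows the rod between the fingertips at (255,240). Lifting.

>>> drive_tool([
  [[0,0,0,0,0,0],[0,0,0.002,0,0,0],[0,0,0.006,0,0,0],[0,0,0.012,0,0,0],[0,0,0.022,0,0,0],[0,0,0.036,0,0,0],[0,0,0.052,0,0,0],[0,0,0.067,0,0,0],[0,0,0.078,0,0,0],[0,0,0.085,0,0,0],[0,0,0.085,0,0,0],[0,0,0.085,0,0,0]],
])

```text
time_s: 4.68
position: [621.9, 250.2, 120.6]
tcp_rot: [2.299, 2.141, 0.001]
wrist_force: [-0.5, -0.3, -3.8]
opening: 0.264
```

```bash
python3 st.py
python3 - <<'E'
from h import *
s=eyes.snapshot("wrist");a=s["img"][:,:,::-1];s=eyes.snapshot("scene");b=s["img"][200:320,230:390,::-1]
cv2.imwrite("pics/w3.png",np.hstack([cv2.resize(a,(400,300)),cv2.resize(b,(400,300))]))
E
```

```text
t 4.68 p [621.91 250.24 120.64] yaw -4.07 z [ 7.e-04  3.e-04 -1.e+00] F [-0.45 -0.31 -3.81] M [-0.07   0.045  0.043] op 23.27
jig xy -380.58 185.56 Fx 0.17
```

View pics/w3.png

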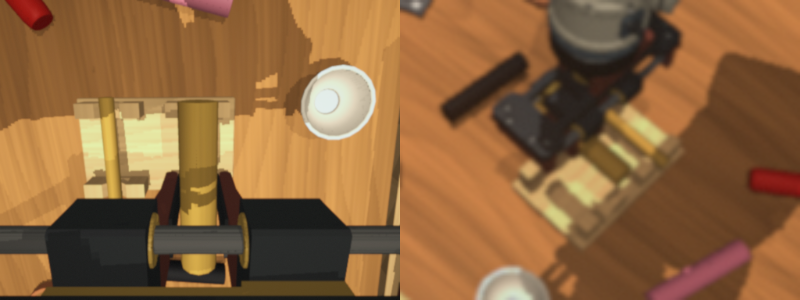

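Lifted: wrist z is −3.8 N (about 0.39 kg), and the picture shows the rod level between the fingers with the notch empty. Carrying it to the load point.

>>> drive_tool([
  [[-0.002,-0.007,0.002,0,0,0.4],[-0.005,-0.02,0.005,0,0,1.2],[-0.01,-0.043,0.008,0,0,2.4],[-0.017,-0.073,0.01,0,0,4.2],[-0.024,-0.105,0.01,0,0,6],[-0.032,-0.137,0.01,0,0,7.8],[-0.039,-0.169,0.01,0,0,9.6],[-0.046,-0.201,0.01,0,0,11.4],[-0.054,-0.233,0.01,0,0,13.2],[-0.061,-0.263,0.01,0,0,15],[-0.067,-0.29,0.01,0,0,16.5],[-0.073,-0.313,0.01,0,0,17.8]],
])

```text
time_s: 5.78
position: [547.6, -64.9, 129.8]
tcp_rot: [-1.938, -2.471, 0.001]
wrist_force: [0.1, 0.4, -2.8]
opening: 0.265
```

>>> drive_tool([
  [[-0.004,-0.019,0,0,0,1],[-0.008,-0.034,0,0,0,1.8],[-0.011,-0.045,0,0,0,2.5],[-0.012,-0.051,0,0,0,2.8],[-0.012,-0.052,0,0,0,2.8],[-0.012,-0.052,0,0,0,2.8],[-0.012,-0.052,0,0,0,2.8]],
])

```text
time_s: 6.37
position: [536.9, -114.3, 130.0]
tcp_rot: [-1.879, -2.518, -0.0]
wrist_force: [-0.2, 0.2, -4.4]
opening: 0.261
```

```bash
python3 st.py
python3 - <<'E'
from h import *
s=eyes.snapshot("wrist");cv2.imwrite("pics/w4.png",s["img"][:,:,::-1])
u=np.array([.2845,-.9587])
for k in(-120,0,24):print(k,proj(s,[552.3+u[0]*k,-167.4+u[1]*k,32]))
E
```

```text
t 6.37 p [ 536.89 -114.33  130.04] yaw 16.54 z [-2.e-04  2.e-04 -1.e+00] F [-0.21  0.21 -4.41] M [ 0.01   0.016 -0.001] op 23.0
jig xy -55.26 0.32 Fx -0.26
-120 [252.66683659 105.12472504]
0 [252.71903634 255.51564298]
24 [252.72814438 281.75652701]
```

View pics/w4.png

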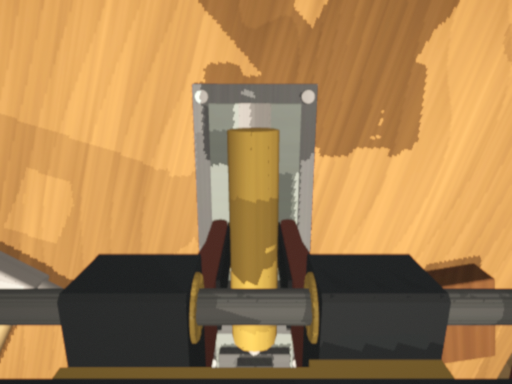

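Run:
```python
from h import *
from scipy.spatial.transform import Rotation as Ro
s=eyes.snapshot("wrist");o=sensors.get_obs();M=Ro.from_rotvec(o["tcp_rot"]).as_matrix();p=o["position"]
for k in(-55,0,55):print("rod",proj(s,p+M@[k,0,-3.9]))
u=np.array([.2845,-.9587]);n=np.array([.9587,.2845])
# rod edges in picture rows 140-200
hsv=cv2.cvtColor(s["img"],cv2.COLOR_RGB2HSV)
for r in(135,150,170,190):
    row=hsv[r,200:310];print(r,[200+i for i in np.where((row[:,0]>15)&(row[:,0]<28)&(row[:,1]>150))[0]][::len(row)][:1], [ (200+np.where((row[:,1]>150))[0].min(),200+np.where(row[:,1]>150)[0].max())])
for (a,b),z in (((202,96.5),11),((309,96.5),11)):
    X=onz(s,a,b,z)[:2]-[552.3,-167.4];print("screw jig",X@u,X@n)
x=s["img"][75:215,180:330,::-1];cv2.imwrite("pics/w5.png",cv2.resize(x,None,fx=5,fy=4,interpolation=cv2.INTER_CUBIC))
```

```text
rod [252.71543983 339.50895012]
rod [252.63947585 244.28540289]
rod [252.54978191 131.85086254]
135 [np.int64(228)] [(np.int64(228), np.int64(277))]
150 [np.int64(229)] [(np.int64(229), np.int64(277))]
170 [np.int64(229)] [(np.int64(229), np.int64(277))]
190 [np.int64(230)] [(np.int64(230), np.int64(277))]
screw jig -126.27279546490067 -39.843880026821545
screw jig -126.33611732870133 44.290533196999114
```

View pics/w5.png

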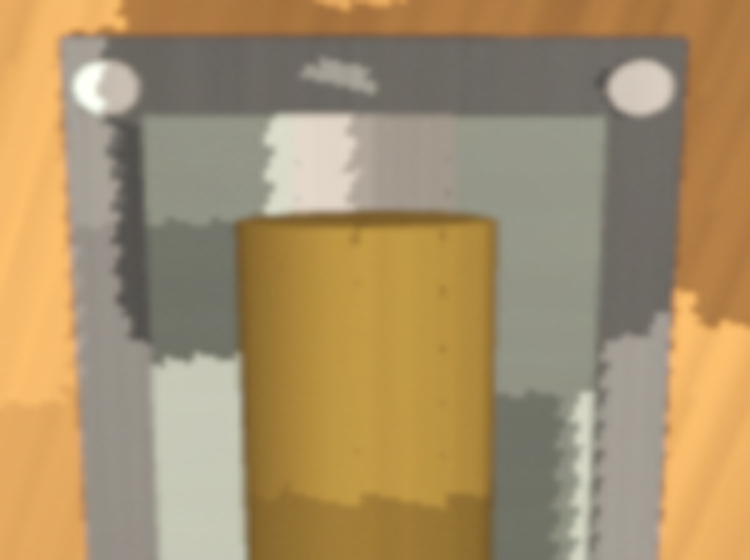

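The wrist view shows the jig's centre line about 1–1.5 mm to the right of the rod's (block-edge centre at column 254.9, rod at 253). The top view says 0. I'll take a compromise of +0.9 mm and use lateral force to refine on contact.

>>> drive_tool([
  [[0.0003,0.0001,-0.005,0,0,0],[0.0006,0.0002,-0.018,0,0,0],[0.0009,0.0003,-0.036,0,0,0],[0.0009,0.0003,-0.054,0,0,0],[0.0009,0.0003,-0.07,0,0,0],[0.0009,0.0003,-0.081,0,0,0],[0.0009,0.0003,-0.087,0,0,0],[0.0009,0.0003,-0.09,0,0,0],[0.0009,0.0003,-0.09,0,0,0],[0.0009,0.0003,-0.09,0,0,0],[0.0009,0.0003,-0.09,0,0,0]],
])

```text
time_s: 7.38
position: [538.4, -114.6, 40.9]
tcp_rot: [1.878, 2.517, 0.001]
wrist_force: [-0.5, -1.3, -3.9]
opening: 0.265
```

```bash
python3 st.py
python3 - <<'E'
from h import *
s=eyes.snapshot("wrist")
x=s["img"][75:275,180:330,::-1];cv2.imwrite("pics/w6.png",cv2.resize(x,None,fx=4,fy=3,interpolation=cv2.INTER_CUBIC))
E
```

```text
t 7.38 p [ 538.41 -114.61   40.94] yaw 16.53 z [ 1.4e-03 -3.0e-04 -1.0e+00] F [-0.51 -1.29 -3.89] M [-0.094 -0.012  0.019] op 23.34
jig xy -54.56 1.7 Fx 1.09
```

View pics/w6.png

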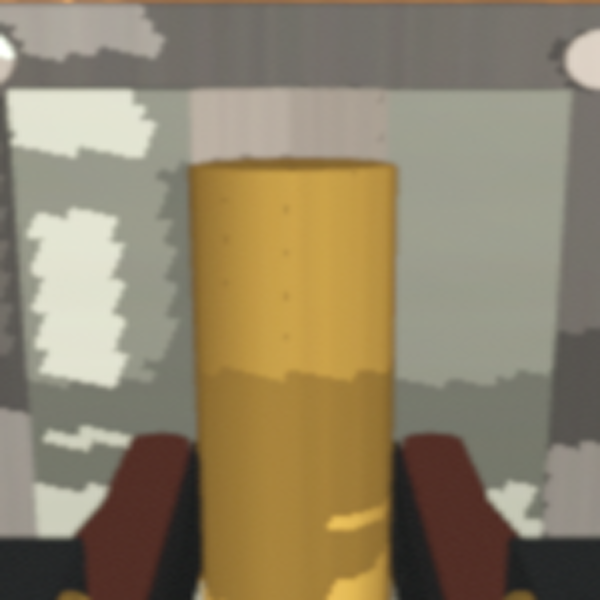

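Groove columns 190–390 (centre 290) against the rod's 190–396 (centre 293): aligned within about 0.5 mm. Lowering gently.

>>> drive_tool([
  [[0,0,-0.001,0,0,0],[0,0,-0.003,0,0,0],[0,0,-0.0045,0,0,0],[0,0,-0.0055,0,0,0],[0,0,-0.006,0,0,0],[0,0,-0.006,0,0,0],[0,0,-0.006,0,0,0],[0,0,-0.006,0,0,0]],
])

```text
time_s: 8.1
position: [537.8, -114.5, 34.2]
tcp_rot: [1.879, 2.518, 0.0]
wrist_force: [-0.1, 0.2, -3.9]
opening: 0.261
```

```bash
python3 st.py
```

```text
t 8.1 p [ 537.78 -114.48   34.17] yaw 16.53 z [ 0.  0. -1.] F [-0.09  0.25 -3.93] M [-0.064  0.053  0.028] op 22.94
jig xy -54.87 1.14 Fx -0.26
```

>>> drive_tool([
  [[0,0,-0.0003,0,0,0],[0,0,-0.0006,0,0,0],[0,0,-0.0008,0,0,0],[0,0,-0.0008,0,0,0],[0,0,-0.0008,0,0,0]],
])

```text
time_s: 8.52
position: [537.8, -114.5, 33.4]
tcp_rot: [1.879, 2.518, 0.0]
wrist_force: [-0.5, -0.2, -2.4]
opening: 0.263
```

```bash
python3 st.py
```

```text
t 8.52 p [ 537.78 -114.49   33.43] yaw 16.53 z [ 1.e-04 -0.e+00 -1.e+00] F [-0.46 -0.19 -2.44] M [-0.081  0.068 -0.014] op 23.19
jig xy -54.86 1.13 Fx 0.05
```

Wrist z dropped from −3.9 to −2.4 N: contact is beginning with no lateral force. A little more.

>>> drive_tool([
  [[0,0,-0.0002,0,0,0],[0,0,-0.0003,0,0,0],[0,0,-0.0003,0,0,0],[0,0,-0.0003,0,0,0]],
])

```text
time_s: 8.85
position: [537.8, -114.5, 33.3]
tcp_rot: [1.879, 2.518, 0.0]
wrist_force: [-1.2, 0.2, 1.6]
opening: 0.262
```

```bash
python3 st.py
```

```text
t 8.85 p [ 537.81 -114.48   33.33] yaw 16.53 z [ 2.e-04 -0.e+00 -1.e+00] F [-1.18  0.23  1.57] M [ 0.077  0.264 -0.059] op 23.08
jig xy -54.86 1.16 Fx -0.56
```

The groove now carries the whole rod. Opening slowly enough, then rising.

>>> drive_tool([
  [[0,0,0,0,0,0],[0,0,0,0,0,0],[0,0,0,0,0,0],[0,0,0,0,0,0],[0,0,0,0,0,0],[0,0,0,0,0,0]],
], grip=0)

```text
time_s: 9.35
position: [537.8, -114.5, 33.0]
tcp_rot: [1.879, 2.518, 0.0]
wrist_force: [-0.3, 0.1, 0.3]
opening: 0.501
```

>>> drive_tool([
  [[0,0,0.003,0,0,0],[0,0,0.01,0,0,0],[0,0,0.022,0,0,0],[0,0,0.034,0,0,0],[-0.004,0.012,0.042,0,0,0],[-0.009,0.032,0.045,0,0,0],[-0.015,0.052,0.045,0,0,0],[-0.021,0.072,0.045,0,0,0],[-0.024,0.082,0.045,0,0,0],[-0.024,0.082,0.045,0,0,0],[-0.024,0.082,0.045,0,0,0]],
])

```text
time_s: 10.27
position: [514.0, -32.1, 78.7]
tcp_rot: [1.876, 2.519, 0.001]
wrist_force: [0.9, 0.3, -0.4]
opening: 0.497
```

```bash
python3 st.py
python3 - <<'E'
from h import *
s=eyes.snapshot("wrist");a=s["img"][:,:,::-1];s=eyes.snapshot("scene");b=s["img"][140:215,150:270,::-1]
t=eyes.snapshot("top");c=t["img"][160:226,275:375,::-1]
cv2.imwrite("pics/w7.png",np.vstack([np.hstack([cv2.resize(a,(400,300)),cv2.resize(b,(400,300))]),np.hstack([cv2.resize(c,(400,264)),np.zeros((264,400,3),np.uint8)])]))
cv2.imwrite("pics/w7a.png",a)
E
```

```text
t 10.27 p [514.02 -32.05  78.71] yaw 16.63 z [ 1.e-03 -2.e-04 -1.e+00] F [ 0.9   0.34 -0.39] M [-0.031  0.023  0.049] op 43.69
jig xy -140.65 1.81 Fx -0.07
```

View pics/w7.png

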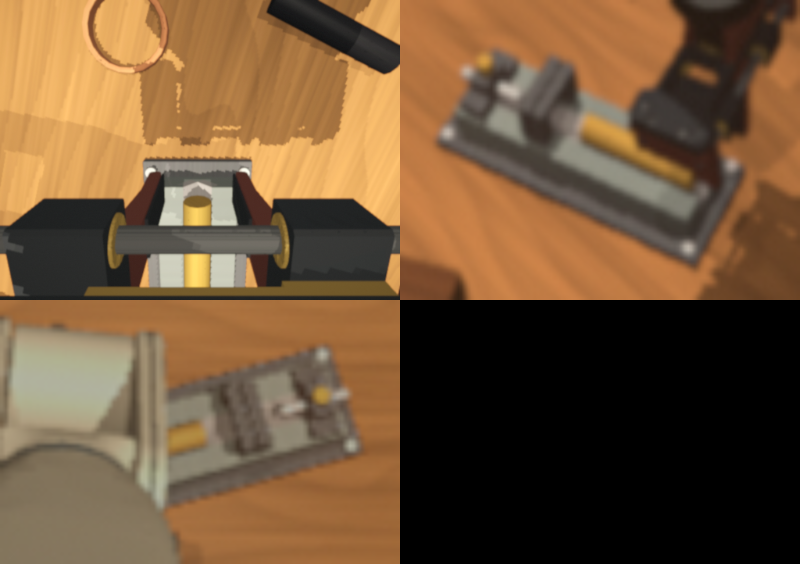

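The rod lies in the groove, its front end short of the bridge. I'll close the fingers, lower behind the rod's tail (tips 2 mm above the shoulders), then approach.

>>> drive_tool([
  [[0,0,0,0,0,0],[0,0,0,0,0,0],[0,0,0,0,0,0],[0,0,-0.005,0,0,0],[0,0,-0.015,0,0,0],[0,0,-0.027,0,0,0],[0,0,-0.037,0,0,0],[0,0,-0.042,0,0,0],[0,0,-0.0435,0,0,0],[0,0,-0.0435,0,0,0],[0,0,-0.0435,0,0,0],[0,0,-0.0435,0,0,0]],
], grip=-1, squeeze=30)

```text
time_s: 11.42
position: [514.1, -32.5, 34.9]
tcp_rot: [1.879, 2.517, 0.0]
wrist_force: [-0.5, -0.4, -0.4]
opening: 0.003
```

```bash
python3 st.py
```

```text
t 11.42 p [514.06 -32.49  34.86] yaw 16.54 z [ 6.e-04 -1.e-04 -1.e+00] F [-0.53 -0.35 -0.41] M [-0.073  0.056  0.015] op 0.3
jig xy -140.22 1.72 Fx 0.19
```

>>> drive_tool([
  [[0.0004,-0.0014,0,0,0,0],[0.0009,-0.0029,0,0,0,0],[0.0014,-0.0048,0,0,0,0],[0.002,-0.0067,0,0,0,0],[0.0026,-0.0086,0,0,0,0],[0.0031,-0.0105,0,0,0,0],[0.0037,-0.0125,0,0,0,0],[0.0043,-0.0144,0,0,0,0],[0.0043,-0.0144,0,0,0,0],[0.0043,-0.0144,0,0,0,0]],
])

```text
time_s: 12.25
position: [518.0, -47.0, 34.5]
tcp_rot: [-1.879, -2.517, 0.0]
wrist_force: [-0.6, -1.0, -0.3]
opening: 0.008
```

```bash
python3 st.py
```

```text
t 12.25 p [518.04 -47.01  34.55] yaw 16.52 z [-0.  0. -1.] F [-0.56 -0.95 -0.34] M [-0.034  0.018 -0.02 ] op 0.7
jig xy -125.17 1.41 Fx 0.75
```

>>> drive_tool([
  [[0.0006,-0.0019,0,0,0,0],[0.0011,-0.0038,0,0,0,0],[0.0017,-0.0058,0,0,0,0],[0.0023,-0.0077,0,0,0,0],[0.0028,-0.0096,0,0,0,0],[0.0034,-0.0115,0,0,0,0],[0.004,-0.0134,0,0,0,0],[0.0046,-0.0153,0,0,0,0],[0.0051,-0.0173,0,0,0,0],[0.0057,-0.0192,0,0,0,0]],
])

```text
time_s: 13.08
position: [523.7, -66.3, 34.5]
tcp_rot: [-1.879, -2.518, 0.0]
wrist_force: [-0.7, 3.7, 0.1]
opening: 0.005
```

```bash
python3 st.py
```

```text
t 13.08 p [523.72 -66.28  34.54] yaw 16.53 z [-1.e-04  0.e+00 -1.e+00] F [-0.69  3.68  0.12] M [0.621 0.139 0.016] op 0.44
jig xy -105.07 1.37 Fx -3.73
```

>>> drive_tool([
  [[0.0006,-0.0019,0,0,0,0],[0.0011,-0.0038,0,0,0,0],[0.0017,-0.0058,0,0,0,0],[0.0023,-0.0077,0,0,0,0],[0.0028,-0.0096,0,0,0,0],[0.0034,-0.0115,0,0,0,0],[0.004,-0.0134,0,0,0,0]],
])

```text
time_s: 13.67
position: [527.7, -79.7, 34.5]
tcp_rot: [-1.879, -2.518, 0.0]
wrist_force: [-1.4, 3.3, 0.6]
opening: 0.006
```

```bash
python3 st.py
python3 - <<'E'
from h import *
s=eyes.snapshot("wrist");a=s["img"][:,:,::-1];s=eyes.snapshot("scene");b=s["img"][140:215,150:270,::-1]
cv2.imwrite("pics/w8.png",np.hstack([cv2.resize(a,(400,300)),cv2.resize(b,(400,300))]))
E
```

```text
t 13.67 p [527.68 -79.65  34.54] yaw 16.53 z [-2.e-04  0.e+00 -1.e+00] F [-1.42  3.35  0.62] M [ 0.583  0.268 -0.05 ] op 0.56
jig xy -91.13 1.36 Fx -3.61
```

View pics/w8.png

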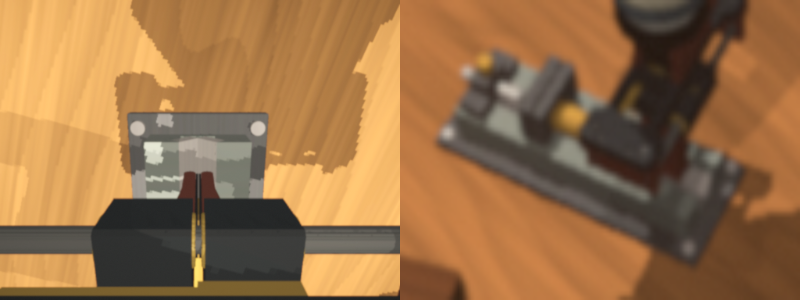

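Steady sliding friction is about 3.6 N, and the scene view shows the rod entering the bridge at about (565,115) in the right panel. In the earlier top view the pin stood out roughly 24 mm, so I expect contact with the TCP near jig x = −64. I'll slow down before it.

>>> drive_tool([
  [[0.0004,-0.0014,0,0,0,0],[0.0009,-0.0029,0,0,0,0],[0.0013,-0.0043,0,0,0,0],[0.0017,-0.0058,0,0,0,0],[0.0021,-0.0072,0,0,0,0],[0.0026,-0.0086,0,0,0,0],[0.003,-0.0101,0,0,0,0],[0.0034,-0.0115,0,0,0,0],[0.0038,-0.0129,0,0,0,0],[0.0043,-0.0144,0,0,0,0],[0.0045,-0.0153,0,0,0,0],[0.0048,-0.0163,0,0,0,0]],
])

```text
time_s: 14.77
position: [532.5, -95.9, 34.5]
tcp_rot: [-1.879, -2.518, 0.0]
wrist_force: [-2.7, 3.5, 0.7]
opening: 0.007
```

```bash
python3 st.py
```

```text
t 14.77 p [532.51 -95.9   34.54] yaw 16.53 z [-1.e-04  0.e+00 -1.e+00] F [-2.67  3.47  0.68] M [0.486 0.313 0.014] op 0.64
jig xy -74.18 1.37 Fx -4.08
```

>>> drive_tool([
  [[0.0001,-0.0003,0,0,0,0],[0.0002,-0.0006,0,0,0,0],[0.0003,-0.001,0,0,0,0],[0.0004,-0.0013,0,0,0,0],[0.0005,-0.0016,0,0,0,0],[0.0006,-0.0019,0,0,0,0]],
])

```text
time_s: 15.27
position: [533.1, -97.7, 34.6]
tcp_rot: [-1.879, -2.518, 0.0]
wrist_force: [-2.0, 3.3, 0.7]
opening: 0.003
```

```bash
python3 st.py
```

```text
t 15.27 p [533.07 -97.66  34.55] yaw 16.54 z [-2.e-04  0.e+00 -1.e+00] F [-2.03  3.35  0.68] M [ 0.525  0.413 -0.036] op 0.3
jig xy -72.33 1.4 Fx -3.79
```

Run:
```python
from h import *
T=eyes.snapshot("top")
u=np.array([.2845,-.9587])
a=cv2.imread("pics/top0.png")[:,:,::-1]
for k in range(48,84,3):
    X=np.array([552.3+.96*1.2+u[0]*k,-167.4+.28*1.2+u[1]*k,40]);p=proj(T,X);q=cv2.getRectSubPix(a,(1,1),tuple(p))[0,0]
    print(k,p.round(1),q)
```

```text
48 [338.7 188.3] [109  95  82]
51 [339.5 188.1] [112  97  84]
54 [340.3 187.9] [128 112  98]
57 [341.2 187.6] [148 130 114]
60 [342.  187.4] [146 127 111]
63 [342.9 187.2] [116  98  83]
66 [343.7 186.9] [113  96  82]
69 [344.5 186.7] [132 116 101]
72 [345.4 186.5] [153 141 124]
75 [346.2 186.2] [168 158 143]
78 [347. 186.] [177 166 151]
81 [347.9 185.8] [175 160 143]
```

The top view along the pin line turns bright at about jig x = 67–69, so pin contact is more likely with the TCP at −57 to −51. Advancing 8 mm gently, then small feeling steps.

>>> drive_tool([
  [[0.0002,-0.0007,0,0,0,0],[0.0004,-0.0014,0,0,0,0],[0.0006,-0.0021,0,0,0,0],[0.0009,-0.0029,0,0,0,0],[0.0011,-0.0036,0,0,0,0],[0.0013,-0.0043,0,0,0,0],[0.0015,-0.005,0,0,0,0],[0.0017,-0.0058,0,0,0,0],[0.0019,-0.0065,0,0,0,0],[0.0021,-0.0072,0,0,0,0],[0.0022,-0.0075,0,0,0,0],[0.0023,-0.0077,0,0,0,0]],
])

```text
time_s: 16.32
position: [535.4, -105.4, 34.6]
tcp_rot: [-1.879, -2.518, 0.0]
wrist_force: [-2.3, 3.0, 1.2]
opening: 0.001
```

>>> drive_tool([
  [[0.0001,-0.0003,0,0,0,0],[0.0002,-0.0006,0,0,0,0],[0.0003,-0.001,0,0,0,0],[0.0004,-0.0013,0,0,0,0],[0.0005,-0.0016,0,0,0,0],[0.0006,-0.0019,0,0,0,0]],
])

```text
time_s: 16.82
position: [535.9, -107.3, 34.6]
tcp_rot: [-1.879, -2.518, 0.0]
wrist_force: [-2.3, 4.1, 1.4]
opening: 0.002
```

```bash
python3 st.py
```

```text
t 16.82 p [ 535.91 -107.27   34.56] yaw 16.54 z [-3.e-04  0.e+00 -1.e+00] F [-2.32  4.13  1.44] M [ 0.535  0.642 -0.054] op 0.17
jig xy -62.31 1.4 Fx -4.62
```

>>> drive_tool([
  [[0.0001,-0.0002,0,0,0,0],[0.0001,-0.0005,0,0,0,0],[0.0001,-0.0005,0,0,0,0]],
])

```text
time_s: 17.07
position: [536.1, -107.8, 34.6]
tcp_rot: [-1.879, -2.518, 0.0]
wrist_force: [-2.7, 2.8, 0.9]
opening: 0.004
```

>>> drive_tool([
  [[0.0001,-0.0002,0,0,0,0],[0.0001,-0.0005,0,0,0,0],[0.0002,-0.0005,0,0,0,0]],
])

```text
time_s: 17.32
position: [536.3, -108.3, 34.5]
tcp_rot: [-1.879, -2.518, 0.0]
wrist_force: [-3.9, 3.0, 2.3]
opening: 0.007
```

```bash
python3 st.py
```

```text
t 17.32 p [ 536.28 -108.32   34.55] yaw 16.53 z [-1.e-04 -0.e+00 -1.e+00] F [-3.85  3.01  2.32] M [ 0.458  0.703 -0.012] op 0.58
jig xy -61.2 1.45 Fx -3.98
```

>>> drive_tool([
  [[0,-0.0002,0,0,0,0],[0,-0.0005,0,0,0,0],[0,-0.0005,0,0,0,0]],
])

```text
time_s: 17.57
position: [536.4, -108.9, 34.6]
tcp_rot: [1.879, 2.518, 0.0]
wrist_force: [-3.0, 2.7, 0.9]
opening: 0.006
```

>>> drive_tool([
  [[0.0001,-0.0002,0,0,0,0],[0.0001,-0.0005,0,0,0,0],[0.0001,-0.0005,0,0,0,0]],
])

```text
time_s: 17.82
position: [536.6, -109.4, 34.6]
tcp_rot: [1.879, 2.518, 0.0]
wrist_force: [-2.8, 3.2, 0.4]
opening: 0.004
```

>>> drive_tool([
  [[0.0001,-0.0002,0,0,0,0],[0.0001,-0.0005,0,0,0,0],[0.0001,-0.0005,0,0,0,0]],
])

```text
time_s: 18.07
position: [536.7, -109.9, 34.6]
tcp_rot: [1.879, 2.517, 0.0]
wrist_force: [-2.6, 2.1, 0.4]
opening: 0.004
```

>>> drive_tool([
  [[0.0001,-0.0002,0,0,0,0],[0.0001,-0.0005,0,0,0,0],[0.0001,-0.0005,0,0,0,0]],
])

```text
time_s: 18.32
position: [536.9, -110.4, 34.6]
tcp_rot: [1.879, 2.517, 0.0]
wrist_force: [-1.9, 2.8, -0.1]
opening: 0.002
```

```bash
python3 st.py
```

```text
t 18.32 p [ 536.86 -110.39   34.6 ] yaw 16.53 z [ 4.e-04 -1.e-04 -1.e+00] F [-1.95  2.84 -0.1 ] M [ 0.294  0.356 -0.006] op 0.2
jig xy -59.05 1.41 Fx -3.28
```

>>> drive_tool([
  [[0.0001,-0.0002,0,0,0,0],[0.0001,-0.0005,0,0,0,0],[0.0002,-0.0007,0,0,0,0],[0.0002,-0.0007,0,0,0,0]],
])

```text
time_s: 18.65
position: [537.1, -111.1, 34.6]
tcp_rot: [1.879, 2.517, 0.0]
wrist_force: [-0.7, 2.4, -1.5]
opening: 0.005
```

>>> drive_tool([
  [[0.0001,-0.0002,0,0,0,0],[0.0001,-0.0005,0,0,0,0],[0.0002,-0.0007,0,0,0,0],[0.0002,-0.0007,0,0,0,0]],
])

```text
time_s: 18.98
position: [537.3, -111.8, 34.6]
tcp_rot: [1.879, 2.517, 0.0]
wrist_force: [-0.2, 2.4, -1.4]
opening: 0.004
```

>>> drive_tool([
  [[0.0001,-0.0002,0,0,0,0],[0.0001,-0.0005,0,0,0,0],[0.0002,-0.0007,0,0,0,0],[0.0002,-0.0007,0,0,0,0]],
])

```text
time_s: 19.32
position: [537.4, -112.5, 34.6]
tcp_rot: [1.879, 2.518, 0.0]
wrist_force: [-0.4, 1.1, -0.9]
opening: 0.002
```

>>> drive_tool([
  [[0.0001,-0.0002,0,0,0,0],[0.0001,-0.0005,0,0,0,0],[0.0002,-0.0007,0,0,0,0],[0.0002,-0.0007,0,0,0,0]],
])

```text
time_s: 19.65
position: [537.6, -113.1, 34.6]
tcp_rot: [1.879, 2.518, 0.0]
wrist_force: [0.0, 1.4, -0.4]
opening: 0.006
```

```bash
python3 st.py
python3 - <<'E'
from h import *
s=eyes.snapshot("wrist");a=s["img"][:,:,::-1];s=eyes.snapshot("scene");b=s["img"][140:215,150:270,::-1]
t=eyes.snapshot("top");c=t["img"][160:226,275:375,::-1]
cv2.imwrite("pics/w9.png",np.vstack([np.hstack([cv2.resize(a,(400,300)),cv2.resize(b,(400,300))]),np.hstack([cv2.resize(c,(400,264)),np.zeros((264,400,3),np.uint8)])]))
E
```

```text
t 19.65 p [ 537.58 -113.13   34.62] yaw 16.53 z [ 2.e-04 -1.e-04 -1.e+00] F [ 0.03  1.45 -0.43] M [ 0.306  0.115 -0.041] op 0.52
jig xy -56.22 1.33 Fx -1.38
```

View pics/w9.png

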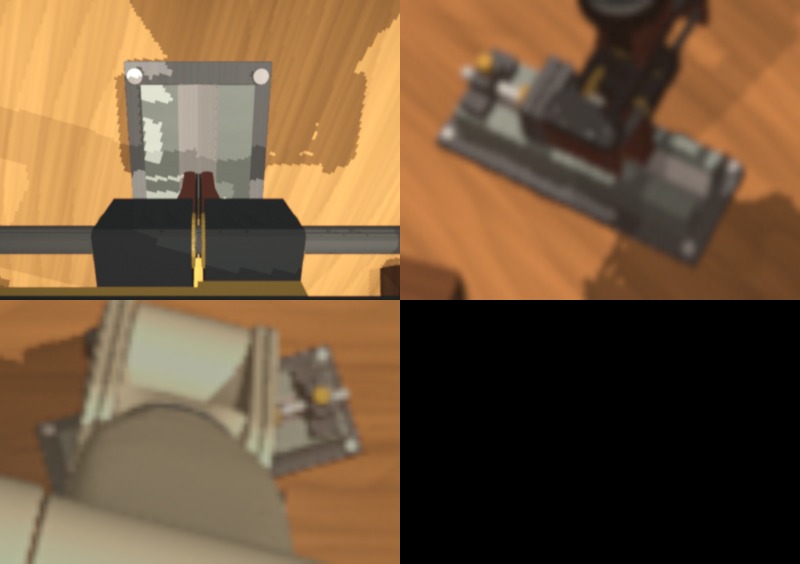

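Both views show the rod's brass end past the bridge (scene panel at (520,90), top panel at (277,410)), with the pin just beyond. Continuing in 0.5 mm steps.

>>> drive_tool([
  [[0.0001,-0.0002,0,0,0,0],[0.0001,-0.0005,0,0,0,0],[0.0001,-0.0005,0,0,0,0]],
])

```text
time_s: 20.05
position: [537.7, -113.6, 34.6]
tcp_rot: [1.879, 2.518, 0.0]
wrist_force: [0.0, 3.4, -1.5]
opening: 0.004
```

>>> drive_tool([
  [[0.0001,-0.0002,0,0,0,0],[0.0001,-0.0005,0,0,0,0],[0.0001,-0.0005,0,0,0,0]],
])

```text
time_s: 20.3
position: [537.8, -114.1, 34.6]
tcp_rot: [1.879, 2.518, 0.0]
wrist_force: [0.4, 3.2, -1.0]
opening: 0.002
```

>>> drive_tool([
  [[0.0001,-0.0002,0,0,0,0],[0.0001,-0.0005,0,0,0,0],[0.0001,-0.0005,0,0,0,0]],
])

```text
time_s: 20.55
position: [537.9, -114.6, 34.7]
tcp_rot: [1.879, 2.517, 0.0]
wrist_force: [0.1, 2.5, -0.4]
opening: 0.008
```

>>> drive_tool([
  [[0.0001,-0.0002,0,0,0,0],[0.0001,-0.0005,0,0,0,0],[0.0001,-0.0005,0,0,0,0]],
])

```text
time_s: 20.8
position: [538.1, -115.1, 34.7]
tcp_rot: [1.879, 2.518, 0.0]
wrist_force: [0.2, 3.9, 0.3]
opening: 0.004
```

>>> drive_tool([
  [[0.0001,-0.0002,0,0,0,0],[0.0001,-0.0005,0,0,0,0],[0.0001,-0.0005,0,0,0,0]],
])

```text
time_s: 21.05
position: [538.1, -115.6, 34.7]
tcp_rot: [1.879, 2.517, 0.0]
wrist_force: [0.5, 3.6, -0.2]
opening: 0.008
```

>>> drive_tool([
  [[0.0001,-0.0002,0,0,0,0],[0.0002,-0.0005,0,0,0,0],[0.0002,-0.0005,0,0,0,0]],
])

```text
time_s: 21.3
position: [538.2, -115.7, 34.7]
tcp_rot: [-1.879, -2.517, -0.001]
wrist_force: [0.5, 7.4, 2.8]
opening: 0.002
```

Contact: the position stalled and the force rose. Reading the settled value.

>>> drive_tool([
  [[0,0,0,0,0,0],[0,0,0,0,0,0]],
])

```text
time_s: 21.47
position: [538.1, -115.7, 34.7]
tcp_rot: [-1.879, -2.517, -0.001]
wrist_force: [1.6, 6.4, 1.1]
opening: 0.006
```

```bash
python3 st.py
```

```text
t 21.47 p [ 538.14 -115.66   34.65] yaw 16.52 z [-1.e-04  5.e-04 -1.e+00] F [1.62 6.43 1.13] M [ 1.091 -0.13   0.023] op 0.56
jig xy -53.63 1.15 Fx -5.7
```

>>> drive_tool([
  [[0,-0.0002,0,0,0,0],[0.0001,-0.0004,0,0,0,0],[0.0001,-0.0004,0,0,0,0]],
])

```text
time_s: 21.72
position: [538.2, -115.7, 34.7]
tcp_rot: [-1.879, -2.517, -0.001]
wrist_force: [0.5, 9.3, 2.8]
opening: 0.006
```

```bash
python3 st.py
```

```text
t 21.72 p [ 538.19 -115.71   34.68] yaw 16.52 z [-3.e-04  1.e-03 -1.e+00] F [0.46 9.27 2.77] M [ 1.519 -0.168  0.072] op 0.5
jig xy -53.57 1.17 Fx -8.76
```

Stiffness is about 7.5 N/mm. I want about 11.5 N total (8 N on the pin plus about 3.5 N groove friction): +0.35 mm, then hold.

>>> drive_tool([
  [[0,-0.0002,0,0,0,0],[0.0001,-0.0003,0,0,0,0],[0.0001,-0.0003,0,0,0,0],[0.0001,-0.0003,0,0,0,0]],
])

```text
time_s: 22.05
position: [538.2, -115.7, 34.6]
tcp_rot: [-1.879, -2.516, -0.001]
wrist_force: [0.8, 10.5, 2.3]
opening: 0.005
```

```bash
python3 st.py
```

```text
t 22.05 p [ 538.15 -115.72   34.64] yaw 16.51 z [-6.0e-04  1.3e-03 -1.0e+00] F [ 0.84 10.47  2.33] M [ 1.778 -0.071  0.015] op 0.42
jig xy -53.57 1.14 Fx -9.8
```

>>> drive_tool([
  [[0,0,0,0,0,0],[0,0,0,0,0,0],[0,0,0,0,0,0],[0,0,0,0,0,0]],
])

```text
time_s: 22.38
position: [538.2, -115.7, 34.6]
tcp_rot: [-1.879, -2.517, -0.001]
wrist_force: [0.7, 11.1, 3.0]
opening: 0.002
```

>>> drive_tool([
  [[0,-0.0001,0,0,0,0],[0,-0.0002,0,0,0,0],[0,-0.0002,0,0,0,0],[0,-0.0002,0,0,0,0],[0,-0.0002,0,0,0,0],[0,-0.0002,0,0,0,0]],
])

```text
time_s: 22.88
position: [538.1, -115.8, 34.7]
tcp_rot: [-1.879, -2.516, -0.001]
wrist_force: [0.5, 11.6, 3.3]
opening: 0.004
```

>>> drive_tool([
  [[0,0,0,0,0,0],[0,0,0,0,0,0],[0,0,0,0,0,0],[0,0,0,0,0,0],[0,0,0,0,0,0],[0,0,0,0,0,0],[0,0,0,0,0,0],[0,0,0,0,0,0]],
])

```text
time_s: 23.55
position: [538.1, -115.7, 34.7]
tcp_rot: [-1.879, -2.516, -0.001]
wrist_force: [0.7, 12.3, 3.3]
opening: 0.001
```

```bash
python3 st.py
```

```text
t 23.55 p [ 538.14 -115.74   34.66] yaw 16.51 z [-6.0e-04  1.5e-03 -1.0e+00] F [ 0.72 12.34  3.29] M [ 1.973 -0.125  0.028] op 0.09
jig xy -53.56 1.12 Fx -11.62
```

>>> drive_tool([
  [[0,0,0,0,0,0],[0,0,0,0,0,0],[0,0,0,0,0,0],[0,0,0,0,0,0],[0,0,0,0,0,0],[0,0,0,0,0,0],[0,0,0,0,0,0],[0,0,0,0,0,0]],
])

```text
time_s: 24.22
position: [538.1, -115.7, 34.7]
tcp_rot: [-1.879, -2.516, -0.001]
wrist_force: [0.5, 11.8, 3.6]
opening: 0.004
```

```bash
python3 st.py
```

```text
t 24.22 p [ 538.14 -115.73   34.65] yaw 16.51 z [-6.0e-04  1.5e-03 -1.0e+00] F [ 0.5  11.79  3.61] M [ 2.006 -0.132  0.03 ] op 0.36
jig xy -53.56 1.12 Fx -11.16
```

Held about 1.5 s at 11.2–11.6 N total. But Fz = +3.6 N means I'm also pressing the tail down, which adds groove friction, so the pin force could be as low as about 5 N. I'll ease the vertical load, add a little push and hold again (total must stay under 16 N).

>>> drive_tool([
  [[0,0,0.0002,0,0,0],[0,-0.0001,0.0003,0,0,0],[0,-0.0001,0.0003,0,0,0],[0,-0.0001,0.0003,0,0,0]],
])

```text
time_s: 24.55
position: [538.1, -115.8, 34.8]
tcp_rot: [-1.879, -2.516, -0.001]
wrist_force: [2.0, 12.0, 1.3]
opening: 0.003
```

```bash
python3 st.py
```

```text
t 24.55 p [ 538.09 -115.82   34.76] yaw 16.51 z [-7.0e-04  1.6e-03 -1.0e+00] F [ 1.98 12.04  1.26] M [ 2.071e+00 -2.410e-01  1.000e-03] op 0.22
jig xy -53.49 1.05 Fx -10.98
```

>>> drive_tool([
  [[0,-0.0001,0.0001,0,0,0],[0,-0.0001,0.0001,0,0,0],[0,-0.0001,0.0001,0,0,0],[0,-0.0001,0.0001,0,0,0],[0,-0.0001,0.0001,0,0,0],[0,-0.0001,0.0001,0,0,0]],
])

```text
time_s: 25.05
position: [538.0, -115.8, 34.8]
tcp_rot: [-1.878, -2.516, -0.001]
wrist_force: [1.3, 12.0, -0.2]
opening: 0.005
```

>>> drive_tool([
  [[0,0,0,0,0,0],[0,0,0,0,0,0],[0,0,0,0,0,0],[0,0,0,0,0,0],[0,0,0,0,0,0],[0,0,0,0,0,0]],
])

```text
time_s: 25.55
position: [538.0, -115.8, 34.8]
tcp_rot: [-1.879, -2.516, -0.001]
wrist_force: [1.6, 12.0, 0.8]
opening: 0.008
```

>>> drive_tool([
  [[0,0,0,0,0,0],[0,0,0,0,0,0],[0,0,0,0,0,0],[0,0,0,0,0,0],[0,0,0,0,0,0],[0,0,0,0,0,0]],
])

```text
time_s: 26.05
position: [538.0, -115.8, 34.8]
tcp_rot: [-1.878, -2.516, -0.001]
wrist_force: [1.1, 12.2, -0.1]
opening: 0.008
```

```bash
python3 st.py
```

```text
t 26.05 p [ 538.01 -115.83   34.8 ] yaw 16.51 z [-9.0e-04  1.7e-03 -1.0e+00] F [ 1.09 12.19 -0.15] M [ 2.093 -0.259  0.01 ] op 0.69
jig xy -53.5 0.97 Fx -11.38
```

Held over 1.2 s at about 11.3 N total with Fz near 0, so about 8 N on the pin. Backing off along the groove, then up and away.

>>> drive_tool([
  [[-0.0001,0.0005,0,0,0,0],[-0.0003,0.001,0,0,0,0],[-0.0006,0.002,0,0,0,0],[-0.0012,0.004,0,0,0,0],[-0.0024,0.008,0,0,0,0],[-0.0045,0.015,0,0,0,0],[-0.0065,0.022,0.004,0,0,0],[-0.008,0.027,0.015,0,0,0],[-0.008,0.027,0.035,0,0,0],[-0.008,0.027,0.065,0,0,0],[-0.008,0.027,0.1,0,0,0],[-0.008,0.027,0.13,0,0,0]],
])

```text
time_s: 27.05
position: [530.2, -89.6, 167.6]
tcp_rot: [1.878, 2.518, 0.0]
wrist_force: [0.1, 0.3, 0.3]
opening: 0.003
```

>>> drive_tool([
  [[-0.005,0.025,0.015,0,0,0],[-0.012,0.055,0.03,0,0,0],[-0.019,0.09,0.035,0,0,0],[-0.026,0.125,0.035,0,0,0],[-0.032,0.155,0.035,0,0,0],[-0.037,0.18,0.035,0,0,0],[-0.04,0.195,0.035,0,0,0],[-0.04,0.2,0.035,0,0,0],[-0.04,0.2,0.035,0,0,0],[-0.04,0.2,0.035,0,0,0]],
])

```text
time_s: 27.88
position: [490.4, 109.7, 200.4]
tcp_rot: [1.878, 2.518, 0.0]
wrist_force: [0.9, -0.8, -0.0]
opening: 0.005
```

```bash
python3 st.py
python3 - <<'E'
from h import *
S=eyes.snapshot("scene");b=S["img"][140:215,150:270,::-1]
T=eyes.snapshot("top");c=T["img"][160:226,275:375,::-1]
cv2.imwrite("pics/w10.png",np.vstack([np.hstack([cv2.resize(c,(400,264),interpolation=2),cv2.resize(b,(400,264),interpolation=2)]),cv2.resize(np.hstack([T["img"],S["img"]])[:,:,::-1],(800,300))]))
E
```

```text
t 27.88 p [490.39 109.69 200.44] yaw 16.58 z [ 6.e-04 -2.e-04 -1.e+00] F [ 0.86 -0.82 -0.03] M [-0.004  0.064  0.036] op 0.4
jig xy -283.26 19.48 Fx 1.03
```

View pics/w10.png

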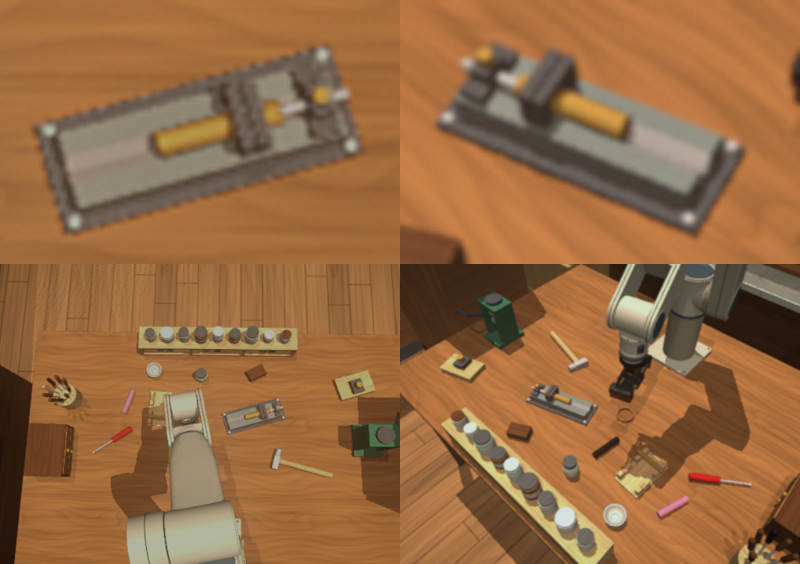

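The top and scene views show the rod in the groove under the bridge, its end meeting the pin (top panel near (282,110)). The thin rod is still in the rest and the bystanders are where they were. Handing in.

```bash
python3 -c "
from plant import ticket
print(ticket.finish_job())"
```

```text
the job is handed in; nothing more can be done
None
```

The job is handed in. The thick rod lies in the groove, under the bridge and against the stop pin, and the gripper is clear of it, at 27.9 s of the 72 s allowed. I lifted it from the rest, laid it at the load point and let go. Then I pushed its tail along the groove with the closed fingertips until it met the pin.

**Push on the pin:** the sensor gives only the total push, so the pin force is the total minus groove friction.
- **First hold:** about 11.5 N total for roughly 1.5 s. Here the fingers also pressed the rod's tail down with about 3.6 N. That could have raised friction enough to leave only about 5 N on the pin.
- **Second hold:** I took off the downward load and held again for over 1.2 s at about 11.3 N total. With sliding friction of about 3.5 N, that is close to 8 N on the pin. The total push never read above about 12 N, so the pin stayed under 16 N.

**Last checks:** the top and scene pictures show the rod's end at the pin, the thin rod still in the rest and the other things where they were.

**Disagreements:**
- **Jig centre line:** the wrist view put it 1 to 1.5 mm to one side of where the top view did. I went 0.9 mm over, and the rod settled in the groove with about 1 N of sideways force.
- **Friction reading:** it wandered between about 1.2 and 4.6 N along the groove, so the pin force is good to about 2 N.

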